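Hold a rock slice inside the lamp viewing box

TASK

Take the rock-slice carrier out of its wooden stand by its grip and lower it, tip first, through whichever roof slot of the viewing box is not covered by the shutter. Finish while still holding the carrier still and upright there, with the middle of the slice level with the middle of the window, resting on nothing inside and not leaning hard on the box. Leave the rocks and the marker lying on the bench undisturbed.

Things in the scene. Friction and masses are not known exactly. Their poses are not given: they have to be found in the camera images.
- carrier: Loose rock-slice carrier, 0.08 to 0.16 kg, 145 mm tall, upright in the stand's pocket. Origin at the centre of its foot, z up, x through its thickness; same when turned half round. Blade 8 mm thick (x), 40 mm wide (y), to 98 mm up, its lowest 10 mm tapering to 4 x 34 mm at the foot. Above it, from 98 to 145 mm, a plain grip 18 mm thick (x), 34 mm wide (y).
- slice (a point): Middle of the rock slice let into both faces of the blade (34 mm wide, 22 mm high), on the blade's centre line 24 mm above the carrier's foot.
- grip (a point): Middle of the carrier's grip, 122 mm above its foot; pinch the grip here across its 18 mm thickness (along x).
- stand: Fixed wooden stand 60 x 80 x 45 mm. Origin at the centre of its underside on the bench, z up. Pocket in its top 12 mm (x) by 44 mm (y), 40 mm deep, its floor 5 mm above the bench; the carrier's x and y lie along the stand's.
- viewing_box: Fixed grey box, 110 (x) x 180 (y) x 100 mm high, walls and roof 6 mm, inner floor 4 mm up. Origin at the centre of its underside, z up, x pointing away from its window side (windows roughly face the robot). Two roof slots, 10 mm (x) by 42 mm (y), 2 mm more than the blade, at y = +43 and -43 mm; before each a window 36 mm wide, 32 high, its middle 50 mm up. Nothing stands over 12 mm above the roof.
- slot_left (a point): Centre of the mouth of the slot at the box's +y side, level with the roof's upper face, 100 mm above the bench.
- slot_right (a point): Centre of the mouth of the slot at the box's -y side, level with the roof's upper face, 100 mm above the bench.
- view_left (a point): Point inside the box straight below slot_left (50 mm under the roof's upper face), level with the middle of the left window: the place for the middle of the slice.
- view_right (a point): The same below slot_right.
- shutter: Fixed steel plate 32 x 68 x 5 mm with two small black studs (12 mm high in all), centred over one of the two slots and closing it, left or right by chance. Origin at the centre of its underside, on the roof. Round the other, open slot lies only a fixed rubber seal frame 3 mm high (opening 24 x 56 mm).
- basalt: Bystander: dark basalt lump, 56 x 54 x 42 mm, lying on the bench; origin under its middle.
- marker: Bystander: marker pen, 17 x 135 x 16 mm, lying on the bench along its y; origin under its middle.
- jasper: Bystander: jasper pebble, 34 x 30 x 22 mm, lying on the bench; origin under its middle.
Things that resemble listed ones, but are neither listed nor needed, are in the scene too. Of the things like the carrier, leave any that is blue, orange or purple; of the rest the larger one is meant.

How it is judged:
By the outcome, as a careful person would: the job done as asked, in the order asked, and still so for the second after the job is handed in, while the arm keeps its last pose, push and grip.
It also fails if it takes over 43 s, if anything falls off the work surface, if the arm or the gripper's body presses on something with over 40 N, if the wrist force passes 120 N, or if a joint passes its speed limit or range.

ROBOT

A 6-joint arm with a two-finger parallel gripper is mounted at the origin on a cart in front of the work surface, level with it; the furniture and walls round the work are solid. World frame = base frame: x ahead of the robot, y to its left, z up, the work surface at z = 0. Lengths are in m, angles in degrees, forces in N, time in s.
With the tool pointing down it reaches from about 0.3 to 0.775 m from the base axis. Payload 14.6 kg.
Tool frame: the origin (TCP) lies at the very end of the fingers, on their centre line; the grasp point (between the pads) lies 19 mm behind it; z points along the fingers, y is the line along which they close (so a half turn about z gives the same grasp; the last joint's range is limited). The gripper opens to 94 mm and grips with 3 to 60 N. Pads are 16 mm wide; open, the fingers measure 119 mm over their backs; the gripper's body (75 mm by 177 mm) begins 78 mm behind the grasp point.
Start: joints at [64.71, 17.183, 87.147, -0, 75.671, -3.816], TCP at [0.201, 0.512, 0.205] pointing down, gripper open.
Joint ranges: [-173.82, 173.82], [-45.26, 126.66], [13.44, 144.39], [-59.66, 239.66], [0, 175.72], [-146.38, 146.38]. Speed limits (degrees/s): [127.2, 127.2, 147.25, 180, 180, 180].

INTERFACE

Orientations are given as a 3x3 rotation matrix whose columns are the frame's x, y, z axes.
In Python, from bench import monitor, optics, r, spotter gives the robot as it stands.
- The arm moves only by the shell command python3 -m creep 'ROWS' [OPENING] [FORCE]. ROWS is JSON, a list of rows, each a list of 4 numbers: the shift along the tool's x, y, z in m, then the turn about the tool's z in rad. In form: [[dx, dy, dz, roll], ...]. A call has 1 to 12 rows; each row is the pose to reach, as a shift and turn from the pose commanded when the call began, along the tool's axes at that moment; what a row does not reach only later rows make up. A row lasts 1/8 s, in which the tool goes at most 62.5 mm and 10.7 degrees, less where a joint would pass 70% of its speed; a pose out of reach is approached as far as the arm can. A call with a gripper value outside its range is refused whole. OPENING is the opening, from 0 (shut) to 1 (fully open), set as the call begins (- or left out, the last holds). The fingers move at their own pace and stop on an object; FORCE is the grip in N (left out, the last holds). Time passes only in rows, so rows that repeat a pose let the fingers close. It gives the time, the measured TCP pose, the force, the opening and the grip force at its end, in the units of the state.
- monitor.get_obs(): the state, without advancing time (a new reading comes with each control period).
- optics.capture(name): name is "scene" or "top" or "wrist"; returns the picture (480x640x3 uint8, blue, green, red); there is no depth.
- optics.get_calibration(name): a dict with "fx", "fy", "cx", "cy" (pixels), "R" (3x3) and "t" (3): a world point X has camera coordinates R X + t. Camera axes: x right, y down, z forward; pixel columns grow to the right and rows downward; lengths in m; the calibration is good to about 2 mm. A picture is of the moment at which its call begins: read the wrist's pose just before it. get_calibration takes no time and is no camera call; for the wrist camera it gives the pose at the moment of the call.
- r.finish_job(): hands the job in; it is judged then, once.
Trained networks look in the newest picture that a camera, given by its name, has taken for a name from the list of things; names that differ only in an ending like _2 or _b are one class to them, and where a whole thing is asked for, a point or a joint stands for the part that bears it (a point fixed in the world has none). Each returns a list of dicts, best first, with "conf" (0 to 1); they miss things now and then, are a little off and sometimes report something else, mostly with a low value. They report only what shows in the picture. A call takes as long as a camera call. They do not tell look-alikes from the thing itself.
- spotter.masks_of(camera, label): "region" (480x640 bool, what is visible of it) and "rect" ([centre column, centre row, width, height] in pixels, round what is visible of it).
The state is a dict: "time_s": time; "joint_positions": joint angles; "joint_velocities": joint speeds; "effort": joint torques, N m; "tool_pos": TCP position; "tool_rot": TCP orientation; "contact_force": force on the tool from outside, world axes, zero at the start; "moment": the same for the moment, N m; "width": finger opening in m; "grasp_force": force on a finger pad.
Only numpy, scipy, OpenCV 4.12 (cv2) and the standard library are available. Lean on these libraries where they do the work, as an engineer would, in place of code of your own. Each camera call takes 0.05 s, during which the arm holds its last target. There are 200 camera calls.

## Working session

There is one attempt and no reset: what is moved stays moved. The work goes in short steps, Python scripts to look and compute and a shell command to move; the robot and the scene stay as the last step left them, time stands still between calls to the robot, and variables do not carry over. Pictures are saved under pics/ and viewed, at most 10 in all, crops included, and the job is handed in when it is done.

```bash
ls; mkdir -p pics
cat > h.py <<'E'
from bench import monitor, optics, r, spotter
import numpy as np, cv2
def pix(c,X):
    k=optics.get_calibration(c); p=np.array(k["R"])@np.array(X)+np.array(k["t"])
    return np.array([k["fx"]*p[0]/p[2]+k["cx"],k["fy"]*p[1]/p[2]+k["cy"]])
def ray(c,u,v,z,k=None):
    k=k or optics.get_calibration(c); R=np.array(k["R"]);t=np.array(k["t"])
    o=-R.T@t; d=R.T@np.array([(u-k["cx"])/k["fx"],(v-k["cy"])/k["fy"],1]); return o+d*(z-o[2])/d[2]
E
python3 - <<'E'
from h import *
a=optics.capture("top");b=optics.capture("scene")
cv2.imwrite("pics/top1.png",a);cv2.imwrite("pics/scene1.png",b)
for c in("top","scene"):
  k=optics.get_calibration(c);print(c,-np.array(k["R"]).T@np.array(k["t"]),k["fx"])
  for n in("carrier","stand","viewing_box","shutter","basalt","marker","jasper"):
    print(n,[(round(d["conf"],2),np.round(d["rect"]).tolist()) for d in spotter.masks_of(c,n)])
print(monitor.get_obs()["tool_rot"],monitor.get_obs()["time_s"])
E
```

```text
pics
top [0.37518566 0.0674366  1.08995446] 467.3487978015288
carrier [(0.76, [224.0, 226.0, 25.0, 17.0]), (0.69, [250.0, 266.0, 20.0, 9.0]), (0.68, [185.0, 229.0, 22.0, 16.0]), (0.49, [268.0, 239.0, 11.0, 22.0])]
stand [(0.7, [228.0, 231.0, 42.0, 26.0])]
viewing_box [(0.96, [426.0, 213.0, 97.0, 78.0])]
shutter [(0.68, [408.0, 201.0, 35.0, 27.0])]
basalt [(0.93, [320.0, 180.0, 21.0, 26.0]), (0.18, [425.0, 212.0, 101.0, 80.0])]
marker [(0.7, [344.0, 296.0, 54.0, 19.0])]
jasper [(0.7, [426.0, 212.0, 98.0, 74.0]), (0.57, [265.0, 313.0, 10.0, 14.0])]
scene [ 0.03477157 -0.4480064   0.74639025] 551.3063561948062
carrier [(0.87, [230.0, 168.0, 12.0, 50.0]), (0.86, [272.0, 148.0, 22.0, 61.0]), (0.85, [280.0, 205.0, 23.0, 74.0]), (0.62, [255.0, 170.0, 26.0, 55.0])]
stand [(0.7, [255.0, 203.0, 39.0, 43.0])]
viewing_box [(0.95, [460.0, 302.0, 132.0, 144.0])]
shutter [(0.64, [446.0, 259.0, 42.0, 36.0]), (0.64, [374.0, 218.0, 26.0, 29.0])]
basalt [(0.62, [376.0, 218.0, 28.0, 31.0])]
marker [(0.97, [296.0, 318.0, 48.0, 56.0])]
jasper [(0.75, [206.0, 271.0, 16.0, 18.0]), (0.74, [254.0, 172.0, 24.0, 53.0])]
[[-9.30567536e-01  3.66120281e-01 -4.89940894e-06]
 [ 3.66120281e-01  9.30567536e-01  4.43006839e-05]
 [ 2.07786097e-05  3.94310053e-05 -9.99999999e-01]] 0.8
```

View pics/top1.png

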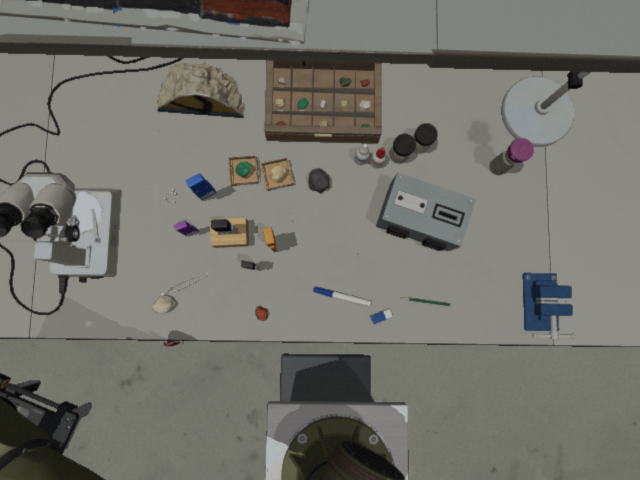

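View pics/scene1.png

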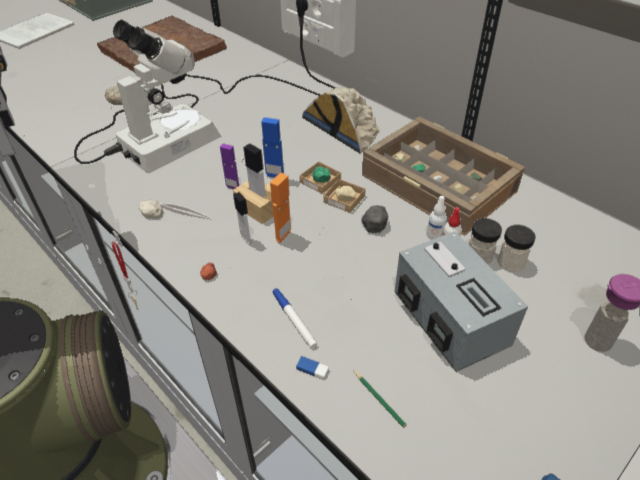

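The top view shows the stand at about (228,231), holding a carrier with a black grip at (222,226). A smaller look-alike stands at (249,265). The shutter covers the box's left slot at (408,201), so the right slot at (448,215) is open. Next I'll get rough poses.

Run:
```python
from h import *
optics.capture("top")
def rect(n,z,cond=None):
  d=spotter.masks_of("top",n)[0]; c=cv2.findContours(d["region"].astype(np.uint8),0,2)[0]; c=max(c,key=cv2.contourArea)
  b=cv2.boxPoints(cv2.minAreaRect(c)); P=np.array([ray("top",*p,z)[:2] for p in b]); e=P[1]-P[0],P[2]-P[1]
  print(n,P.mean(0).round(4),[(round(np.linalg.norm(v),3),round(np.degrees(np.arctan2(v[1],v[0])),1)) for v in e])
rect("stand",.04);rect("viewing_box",.1);rect("shutter",.105);rect("carrier",.15)
print("slot",ray("top",448,215,.103))
print("grip",ray("top",221,224,.15))
o=monitor.get_obs();k=optics.get_calibration("wrist");R=np.array(o["tool_rot"]);p=np.array(o["tool_pos"])
cam=-np.array(k["R"]).T@np.array(k["t"]);print("cam in tool",R.T@(cam-p),(R.T@np.array(k["R"]).T).round(3),k["fx"],p, o["time_s"])
```

```text
stand [0.531  0.2531] [(np.float64(0.087), np.float64(-86.0)), (np.float64(0.068), np.float64(-175.3))]
viewing_box [ 0.5712 -0.1799] [(np.float64(0.137), np.float64(-18.4)), (np.float64(0.193), np.float64(-108.0))]
shutter [ 0.5954 -0.1447] [(np.float64(0.03), np.float64(-18.2)), (np.float64(0.066), np.float64(-107.6))]
carrier [0.6071 0.2958] [(np.float64(0.038), np.float64(-46.4)), (np.float64(0.06), np.float64(-138.2))]
slot [ 0.56807267 -0.22720565  0.103     ]
grip [0.53031863 0.25056909 0.15      ]
cam in tool [ 0.07932549 -0.0002621  -0.18008851] [[ 0.    -0.963 -0.268]
 [ 1.     0.    -0.   ]
 [ 0.    -0.268  0.963]] 417.1123147728645 [0.20135713 0.51180418 0.2054569 ] 1.05
```

```bash
python3 -m creep '[[0,0,-0.05,0.1],[-0.04,-0.012,-0.095,0.22],[-0.09,-0.027,-0.095,0.36],[-0.14,-0.042,-0.095,0.5],[-0.19,-0.057,-0.095,0.64],[-0.24,-0.072,-0.095,0.78],[-0.29,-0.087,-0.095,0.9],[-0.34,-0.102,-0.095,1.02],[-0.38,-0.115,-0.095,1.126],[-0.4014,-0.1215,-0.095,1.126],[-0.4014,-0.1215,-0.095,1.126],[-0.4014,-0.1215,-0.095,1.126]]' 0.6
python3 - <<'E'
from h import *
k=optics.get_calibration("wrist");a=optics.capture("wrist");cv2.imwrite("pics/w1.png",a)
for n in("carrier","stand"):
  for d in spotter.masks_of("wrist",n):
    c=max(cv2.findContours(d["region"].astype(np.uint8),0,2)[0],key=cv2.contourArea)
    print(n,round(d["conf"],2),np.round(d["rect"]),cv2.minAreaRect(c))
print(np.round(monitor.get_obs()["joint_positions"],1))
E
```

```text
time_s: 2.55
tool_pos: [0.5297, 0.2527, 0.3006]
tool_rot: [[-0.072, 0.997, -0.0], [0.997, 0.072, 0.0], [0.0, -0.0, -1.0]]
contact_force: [0.7, -0.2, 0.1]
width: 0.0563
grasp_force: 0.0
carrier 0.91 [430. 156.  54.  53.] ((430.2068786621094, 152.01722717285156), (60.722373962402344, 43.08131790161133), 68.19859313964844)
carrier 0.8 [334. 108.  21.  38.] ((333.0963134765625, 107.32112121582031), (34.769100189208984, 17.04930877685547), 73.3007583618164)
carrier 0.78 [325. 206.  23.  60.] ((324.5, 207.0), (62.0, 21.0), 90.0)
carrier 0.71 [294. 303.  44.  67.] ((294.89349365234375, 301.28094482421875), (40.579002380371094, 73.36647033691406), 7.765166282653809)
carrier 0.69 [244. 246.  31.  53.] ((241.462646484375, 245.01959228515625), (19.507184982299805, 55.83707809448242), 17.35402488708496)
stand 0.97 [323. 194.  58.  80.] ((323.0, 194.0), (78.0, 58.0), 90.0)
stand 0.41 [162. 245.  30.  25.] ((163.66439819335938, 244.93833923339844), (22.354860305786133, 29.611412048339844), 69.44395446777344)
[21.9 19.1 72.1  0.  88.7 17.8]
```

View pics/w1.png

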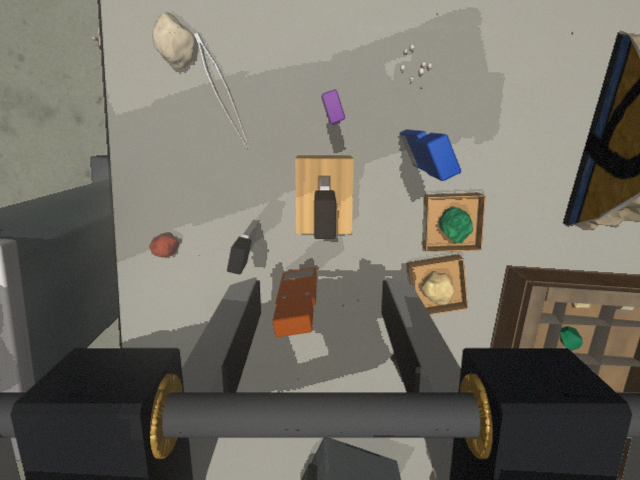

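The wrist picture shows the stand (323,194) square to the image, with the black grip at columns 314–337 and rows 190–240. So the yaw is about right. Next I'll find the grip's top face.

Run:
```python
from h import *
a=cv2.imread("pics/w1.png");c=a[150:250,285:365];cv2.imwrite("pics/w1c.png",cv2.resize(c,None,fx=6,fy=6,interpolation=cv2.INTER_NEAREST)[:600])
k=optics.get_calibration("wrist")
R=np.array(monitor.get_obs()["tool_rot"]);P=np.array(monitor.get_obs()["tool_pos"])
for u,v,z in[(313.5,239,.15),(336,239,.15),(325,239.5,.15),(325,214,.15),(295,156,.045),(353,156,.045),(295,234,.045),(353,234,.045)]:
  X=ray("wrist",u,v,z); print(u,v,z,X.round(4),(R.T@(X-P)).round(4))
```

```text
313.5 239 0.15 [0.5235 0.2373 0.15  ] [-0.0149 -0.0073  0.1507]
336 239 0.15 [0.542  0.2387 0.15  ] [-0.0149  0.0112  0.1507]
325 239.5 0.15 [0.533  0.2376 0.15  ] [-0.0153  0.0022  0.1507]
325 214 0.15 [0.5314 0.259  0.15  ] [0.0062 0.0021 0.1507]
295 156 0.045 [0.4987 0.2948 0.045 ] [ 0.0442 -0.028   0.2557]
353 156 0.045 [0.5582 0.2991 0.045 ] [0.0442 0.0317 0.2557]
295 234 0.045 [0.5033 0.2118 0.045 ] [-0.0389 -0.0294  0.2557]
353 234 0.045 [0.5659 0.2163 0.045 ] [-0.0389  0.0334  0.2557]
```

View pics/w1c.png

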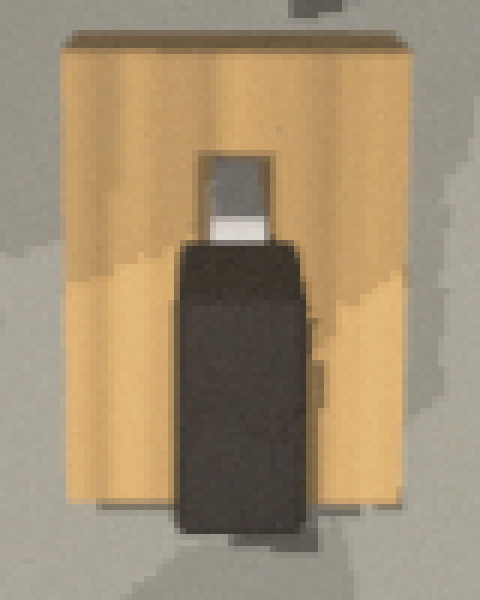

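Grip centre is about +1.5 mm in tool x and +2 mm in tool y from the current pose. I'll descend and grasp there.

```bash
python3 -m creep '[[0.0015,0.002,0.05,0],[0.0015,0.002,0.1,0],[0.0015,0.002,0.14,0],[0.0015,0.002,0.17,0],[0.0015,0.002,0.185,0],[0.0015,0.002,0.1925,0],[0.0015,0.002,0.1925,0]]'
python3 -m creep '[[0,0,0,0],[0,0,0,0],[0,0,0,0],[0,0,0,0],[0,0,0,0],[0,0,0,0],[0,0,0,0]]' 0 30
```

```text
time_s: 3.58
tool_pos: [0.5325, 0.2537, 0.1085]
tool_rot: [[-0.07, 0.998, 0.001], [0.998, 0.07, 0.0], [0.0, 0.001, -1.0]]
contact_force: [-0.5, -0.3, 0.3]
width: 0.0564
grasp_force: 0.0
time_s: 4.45
tool_pos: [0.5323, 0.2534, 0.1081]
tool_rot: [[-0.07, 0.998, 0.0], [0.998, 0.07, 0.0], [0.0, 0.0, -1.0]]
contact_force: [-0.0, 0.1, 1.1]
width: 0.0178
grasp_force: 30.0
```

```bash
python3 -m creep '[[0,0,-0.015,0],[0,0,-0.04,0],[0,0,-0.08,0],[0,0,-0.13,0],[0,0,-0.17,0],[0,0,-0.192,0],[0,0,-0.192,0],[0,0,-0.192,0]]'
python3 - <<'E'
from h import *
a=optics.capture("wrist");cv2.imwrite("pics/w2.png",a)
o=monitor.get_obs();R=np.array(o["tool_rot"]);P=np.array(o["tool_pos"])
yaw=np.radians(-18.2);S=np.array([.568,-.227]);print(o["tool_pos"],np.degrees(np.arctan2(R[1,1],R[0,1])))
d=np.append(S-P[:2],0);print((R.T@d).round(4),yaw-np.arctan2(R[1,1],R[0,1]))
E
```

```text
time_s: 5.45
tool_pos: [0.532, 0.2533, 0.2989]
tool_rot: [[-0.07, 0.998, -0.001], [0.998, 0.07, -0.001], [-0.0, -0.002, -1.0]]
contact_force: [-0.2, -0.1, -1.7]
width: 0.0177
grasp_force: 30.0
[0.53194482 0.25330185 0.29871131] 4.010836241838196
[-4.816e-01  2.400e-03  3.000e-04] -0.3876522220413601
```

View pics/w2.png

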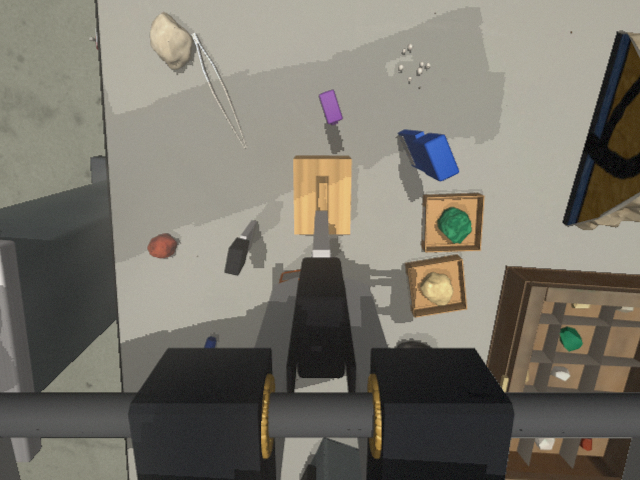

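The carrier is lifted and the stand's pocket is empty at (322,195). Next I'll move just past the open slot, so the wrist camera sees it without the blade in the way.

```bash
python3 -m creep '[[-0.02,-0.001,0,0],[-0.06,-0.003,0,0.03],[-0.115,-0.006,0,0.07],[-0.17,-0.008,0,0.12],[-0.225,-0.011,0,0.17],[-0.28,-0.014,0,0.22],[-0.335,-0.017,0,0.27],[-0.39,-0.02,0,0.32],[-0.445,-0.022,0,0.36],[-0.5,-0.025,0,0.3877],[-0.54,-0.027,0,0.3877],[-0.5557,-0.028,0,0.3877]]'
python3 -m creep '[[0,0,0,0],[0,0,0,0],[0,0,0,0]]'
python3 - <<'E'
from h import *
o=monitor.get_obs();a=optics.capture("wrist");cv2.imwrite("pics/w3.png",a)
import json;json.dump({"R":np.array(o["tool_rot"]).tolist(),"p":np.array(o["tool_pos"]).tolist()},open("w3.json","w"));print(o["tool_pos"])
E
```

```text
time_s: 7.0
tool_pos: [0.542, -0.3054, 0.2989]
tool_rot: [[0.315, 0.949, -0.001], [0.949, -0.315, 0.001], [0.0, -0.002, -1.0]]
contact_force: [-0.3, 0.7, -1.1]
width: 0.0179
grasp_force: 30.0
time_s: 7.38
tool_pos: [0.5434, -0.3018, 0.3003]
tool_rot: [[0.311, 0.95, 0.0], [0.95, -0.311, -0.0], [-0.0, 0.0, -1.0]]
contact_force: [-0.6, -0.4, -1.2]
width: 0.0178
grasp_force: 30.0
[ 0.54342968 -0.301764    0.30029877]
```

View pics/w3.png

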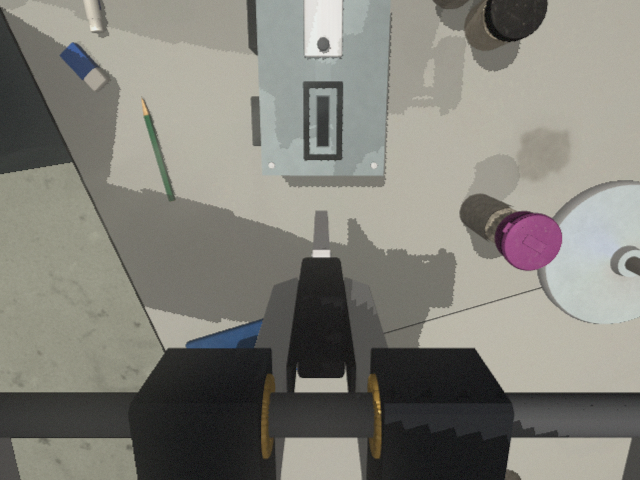

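The wrist picture shows the open slot at (322,122) inside its black seal frame, and the blade's foot at (321,212). I'll measure both to sub-pixel accuracy.

Run:
```python
from h import *
import json
a=cv2.imread("pics/w3.png");g=cv2.cvtColor(a,6)
c=cv2.resize(np.hstack([a[75:167,290:356],a[195:287,290:356]]),None,fx=6,fy=6,interpolation=cv2.INTER_NEAREST);cv2.imwrite("pics/w3c.png",c)
D=json.load(open("w3.json"));R=np.array(D["R"]);P=np.array(D["p"])
m=(g[75:170,295:350]<75).astype(np.uint8)
n,l,s,ce=cv2.connectedComponentsWithStats(m)
for i in range(1,n):
  if s[i,4]<60: continue
  c=max(cv2.findContours((l==i).astype(np.uint8),0,1)[0],key=cv2.contourArea)
  q=cv2.minAreaRect(c);print("comp",s[i]+[295,75,0,0,0],q)
  for z in(.1,.103):
    X=ray("wrist",q[0][0]+295,q[0][1]+75,z);print(z,X.round(4),(R.T@(X-P)).round(4))
# predicted held carrier points
for nm,p in{"foot near edge c":(.017,0,.103),"foot near L":(.017,-.002,.103),"foot near R":(.017,.002,.103),"blade near top L":(.02,-.004,.005),"blade near top R":(.02,.004,.005),"bot10 L":(.02,-.004,.093),"bot10 R":(.02,.004,.093)}.items():
  print(nm,pix("wrist",P+R@np.array(p)).round(1))
for v in (88,100,110,120,130,140,150): print(v,g[v,300:346].tolist())
for v in (214,222,230,240): print(v,g[v,306:338].tolist())
```

```text
comp [304  82  39  78 882] ((28.0, 45.5), (77.0, 38.0), 90.0)
0.1 [ 0.5685 -0.2273  0.1   ] [0.0786 0.0006 0.2003]
0.103 [ 0.5685 -0.2273  0.103 ] [0.0785 0.0006 0.1973]
comp [318  97  10  49 484] ((27.5, 45.99999237060547), (47.99999237060547, 8.999998092651367), 90.0)
0.1 [ 0.568  -0.2276  0.1   ] [7.810e-02 2.000e-04 2.003e-01]
0.103 [ 0.568  -0.2276  0.103 ] [0.0781 0.0002 0.1973]
foot near edge c [322.5 212.6]
foot near L [319.6 212.6]
foot near R [325.4 212.6]
blade near top L [314.5 250.8]
blade near top R [331.7 250.8]
bot10 L [316.6 211.4]
bot10 R [328.6 211.4]
88 [160, 158, 153, 108, 76, 78, 74, 73, 75, 89, 132, 143, 140, 144, 145, 113, 91, 91, 136, 149, 150, 150, 112, 90, 93, 134, 146, 145, 146, 147, 145, 139, 110, 125, 142, 141, 101, 72, 65, 63, 65, 66, 73, 138, 154, 157]
100 [158, 154, 161, 110, 75, 74, 74, 74, 72, 138, 157, 155, 158, 158, 157, 154, 129, 86, 69, 68, 70, 68, 69, 69, 67, 70, 69, 72, 85, 122, 151, 156, 158, 158, 157, 158, 136, 95, 67, 70, 69, 70, 77, 140, 158, 157]
110 [156, 157, 159, 110, 83, 76, 77, 77, 74, 130, 154, 154, 155, 152, 156, 149, 126, 84, 72, 
[... 941 characters left out ...]
, 63, 60, 61, 60, 61, 99, 140, 151, 150]
214 [180, 177, 177, 177, 176, 176, 176, 178, 168, 129, 112, 114, 112, 113, 111, 111, 112, 109, 113, 111, 111, 138, 170, 176, 176, 177, 177, 177, 174, 176, 175, 174]
222 [176, 175, 176, 179, 176, 177, 172, 175, 138, 111, 108, 112, 111, 110, 109, 110, 109, 110, 109, 112, 109, 109, 142, 168, 175, 176, 177, 176, 175, 175, 174, 175]
230 [172, 175, 176, 175, 177, 174, 175, 163, 129, 106, 111, 110, 110, 112, 110, 109, 108, 110, 111, 112, 109, 110, 132, 170, 175, 176, 176, 174, 177, 174, 178, 177]
240 [115, 126, 134, 163, 173, 174, 174, 140, 112, 110, 112, 112, 109, 111, 110, 110, 111, 110, 110, 111, 110, 107, 112, 158, 177, 177, 177, 175, 172, 175, 174, 175]
```

View pics/w3c.png

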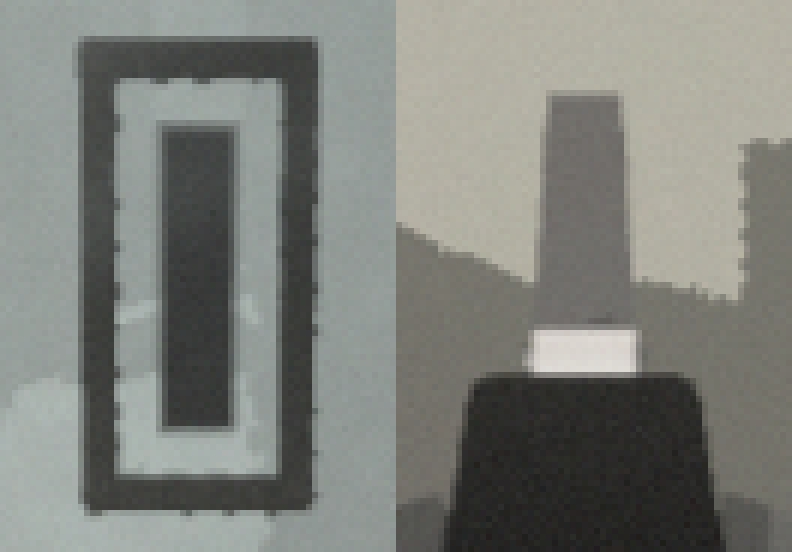

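Measured relative to the held blade, the slot centre is about +78 mm in tool x and +1.2 mm in tool y. I'll move above it and stop with the foot just over the roof.

```bash
python3 -m creep '[[0.03,0.0005,0,0],[0.065,0.001,0.01,0],[0.078,0.0012,0.04,0],[0.078,0.0012,0.07,0],[0.078,0.0012,0.08,0],[0.078,0.0012,0.08,0],[0.078,0.0012,0.08,0],[0.078,0.0012,0.08,0]]'
python3 - <<'E'
from h import *
o=monitor.get_obs();a=optics.capture("wrist")
s=optics.capture("scene")
k=[int(x) for x in pix("scene",np.array(o["tool_pos"])-[0,0,.08])]
w=cv2.resize(a[120:270,270:370],None,fx=4,fy=4,interpolation=cv2.INTER_NEAREST)
q=cv2.resize(s[k[1]-80:k[1]+70,k[0]-50:k[0]+50],None,fx=4,fy=4,interpolation=2)
cv2.imwrite("pics/w4.png",np.hstack([w,q]));print(k,o["tool_pos"])
R=np.array(o["tool_rot"]);P=np.array(o["tool_pos"])
print(pix("wrist",P+R@[.021,0,P[2]-.1]),pix("wrist",P+R@[.017,0,.103]))
E
```

```text
time_s: 8.43
tool_pos: [0.569, -0.2294, 0.221]
tool_rot: [[0.313, 0.95, 0.001], [0.95, -0.313, -0.001], [-0.0, 0.002, -1.0]]
contact_force: [0.3, 0.9, -0.1]
width: 0.0178
grasp_force: 30.0
[482, 279] [ 0.56898473 -0.22937329  0.22097228]
[322.89443845 202.4034137 ] [322.9573534  212.97650998]
```

View pics/w4.png

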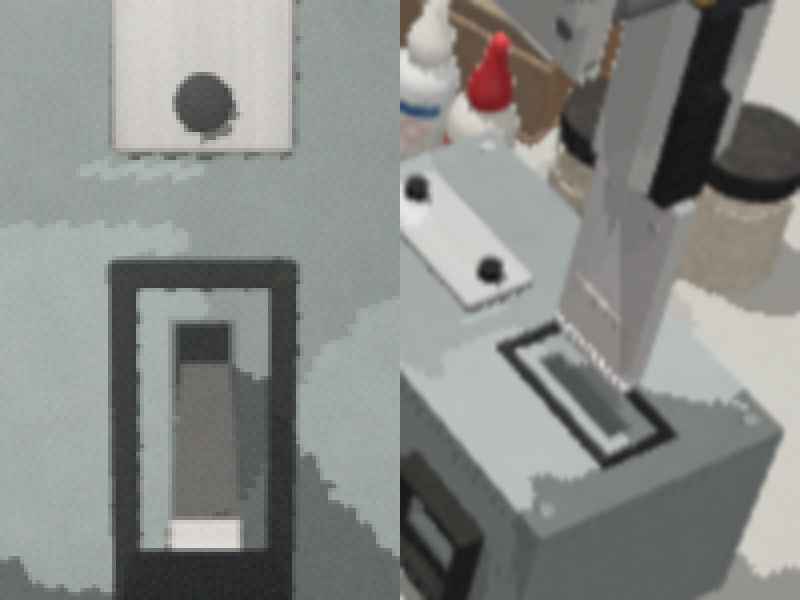

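The crop shows the foot over the slot, about 0.5 mm to the right of centre. The arm was still settling, so I'll nudge it and measure again numerically.

```bash
python3 -m creep '[[0,-0.0005,0,0],[0,-0.0005,0,0],[0,-0.0005,0,0],[0,-0.0005,0,0]]'
cat > m.py <<'E'
from h import *
for i in range(2):
  o=monitor.get_obs();a=optics.capture("wrist");g=cv2.cvtColor(a,6).astype(float)
  R=np.array(o["tool_rot"]);P=np.array(o["tool_pos"])
  print(P.round(4),R[:,2].round(4),np.round(o["contact_force"],2),pix("wrist",P+R@[.021,0,P[2]-.1]).round(2))
E
cat >> m.py <<'E'
for v in (203,205,207,214,218,224,230): print(v,g[v-1:v+2,308:335].mean(0).astype(int).tolist())
print("col",g[194:222,318:324].mean(1).astype(int).tolist())
cv2.imwrite("pics/w5.png",a)
E
python3 m.py
```

```text
time_s: 9.02
tool_pos: [0.5683, -0.229, 0.2199]
tool_rot: [[0.312, 0.95, 0.0], [0.95, -0.312, -0.0], [-0.0, 0.0, -1.0]]
contact_force: [-0.0, -1.1, -1.3]
width: 0.0179
grasp_force: 30.0
[ 0.5683 -0.229   0.2199] [ 0. -0. -1.] [-0.05 -1.07 -1.27] [322.59 202.53]
[ 0.5683 -0.229   0.2199] [-0.  0. -1.] [-0.24  0.03 -1.21] [322.57 202.46]
203 [173, 172, 172, 172, 174, 156, 131, 83, 59, 59, 57, 57, 58, 57, 56, 58, 57, 58, 55, 57, 68, 109, 142, 151, 152, 151, 150]
205 [172, 173, 173, 172, 174, 154, 130, 82, 58, 57, 56, 57, 56, 55, 55, 56, 57, 57, 55, 56, 69, 110, 140, 149, 151, 150, 150]
207 [172, 170, 174, 172, 172, 160, 132, 83, 57, 57, 57, 56, 55, 54, 53, 55, 56, 55, 56, 55, 68, 110, 141, 149, 149, 148, 150]
214 [169, 169, 168, 169, 169, 161, 132, 113, 110, 108, 110, 108, 109, 108, 109, 109, 109, 107, 109, 85, 66, 77, 89, 92, 91, 91, 124]
218 [170, 168, 169, 168, 169, 158, 126, 111, 109, 108, 108, 109, 109, 110, 110, 107, 108, 106, 108, 100, 75, 75, 88, 88, 90, 90, 89]
224 [171, 170, 169, 168, 170, 163, 133, 110, 109, 109, 108, 108, 108, 108, 108, 109, 107, 108, 107, 110, 87, 80, 86, 89, 89, 90, 91]
230 [167, 167, 166, 167, 167, 157, 125, 108, 108, 110, 109, 110, 109, 109, 108, 108, 111, 108, 108, 107, 98, 84, 87, 90, 89, 89, 87]
col [151, 157, 157, 156, 157, 160, 138, 88, 59, 55, 57, 56, 55, 56, 55, 54, 74, 103, 109, 109, 109, 109, 110, 109, 109, 108, 109, 108]
```

Slot centre relative to blade is about +0.6 mm in x and +0.4 mm in y. I'll lower the tip into the mouth and watch the force.

```bash
python3 -m creep '[[0.0006,0.0004,0,0],[0.0006,0.0004,0.01,0],[0.0006,0.0004,0.02,0],[0.0006,0.0004,0.028,0],[0.0006,0.0004,0.032,0],[0.0006,0.0004,0.032,0],[0.0006,0.0004,0.032,0],[0.0006,0.0004,0.032,0]]'
python3 - <<'E'
from h import *
for i in range(4):
  a=optics.capture("wrist");o=monitor.get_obs();print(np.round(o["tool_pos"],4),np.round(o["contact_force"],2),np.round(o["moment"],2))
g=cv2.cvtColor(a,6).astype(float)
cv2.imwrite("pics/w6.png",cv2.resize(a[150:275,270:370],None,fx=4,fy=4,interpolation=cv2.INTER_NEAREST))
E
```

```text
time_s: 10.12
tool_pos: [0.5689, -0.2286, 0.1883]
tool_rot: [[0.312, 0.95, 0.0], [0.95, -0.312, -0.0], [-0.0, 0.001, -1.0]]
contact_force: [0.4, -0.2, -1.3]
width: 0.0178
grasp_force: 30.0
[ 0.5689 -0.2286  0.1882] [ 0.41 -0.34 -1.42] [-0.02  0.08  0.01]
[ 0.5689 -0.2286  0.1881] [ 0.21 -0.4  -1.21] [-0.08  0.13 -0.05]
[ 0.5689 -0.2286  0.1881] [ 0.05 -0.43 -1.6 ] [-0.06  0.09  0.01]
[ 0.5688 -0.2285  0.188 ] [-0.22 -0.27 -1.43] [-0.07  0.11 -0.03]
```

View pics/w6.png

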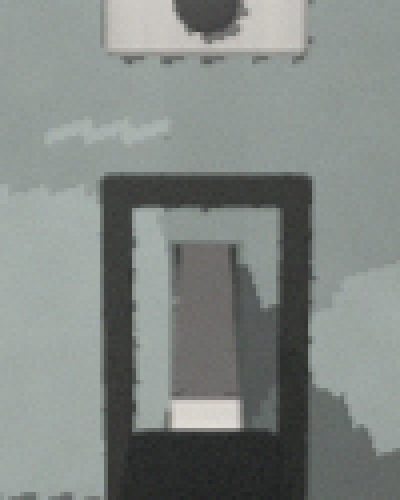

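The blade is in the slot with no contact force. It sits close to the near slot edge, so I'll shift back 0.6 mm and lower to viewing height.

```bash
python3 -m creep '[[-0.0006,0,0.003,0],[-0.0006,0,0.012,0],[-0.0006,0,0.022,0],[-0.0006,0,0.032,0],[-0.0006,0,0.042,0],[-0.0006,0,0.052,0],[-0.0006,0,0.0575,0],[-0.0006,0,0.0588,0],[-0.0006,0,0.0588,0],[-0.0006,0,0.0588,0],[-0.0006,0,0.0588,0]]'
python3 - <<'E'
from h import *
for i in range(6):
  s=optics.capture("scene");o=monitor.get_obs();print(np.round(o["tool_pos"],4),np.round(o["contact_force"],2),np.round(o["moment"],2))
a=optics.capture("wrist")
w=cv2.resize(a[150:275,270:370],None,fx=4,fy=4,interpolation=cv2.INTER_NEAREST)
q=cv2.resize(s[215:340,400:500],None,fx=4,fy=4,interpolation=2)
cv2.imwrite("pics/w7.png",np.hstack([w,q]))
E
```

```text
time_s: 11.7
tool_pos: [0.5687, -0.2292, 0.1294]
tool_rot: [[0.312, 0.95, 0.0], [0.95, -0.312, -0.0], [-0.0, 0.0, -1.0]]
contact_force: [0.3, -0.2, -0.5]
width: 0.0177
grasp_force: 30.0
[ 0.5687 -0.2292  0.1294] [ 0.93 -0.36 -1.04] [-0.04  0.08  0.04]
[ 0.5687 -0.2291  0.1293] [ 0.28 -0.23 -1.41] [-0.03  0.06  0.  ]
[ 0.5687 -0.2291  0.1292] [ 0.69 -0.35 -0.94] [ 0.03  0.08 -0.  ]
[ 0.5687 -0.2291  0.1292] [-0.33  0.5  -1.  ] [-0.04  0.1  -0.02]
[ 0.5686 -0.2291  0.1292] [ 1.23  0.64 -0.31] [-0.08  0.08  0.01]
[ 0.5687 -0.2291  0.1292] [-0.43 -0.26 -1.42] [-0.12  0.08  0.01]
```

View pics/w7.png

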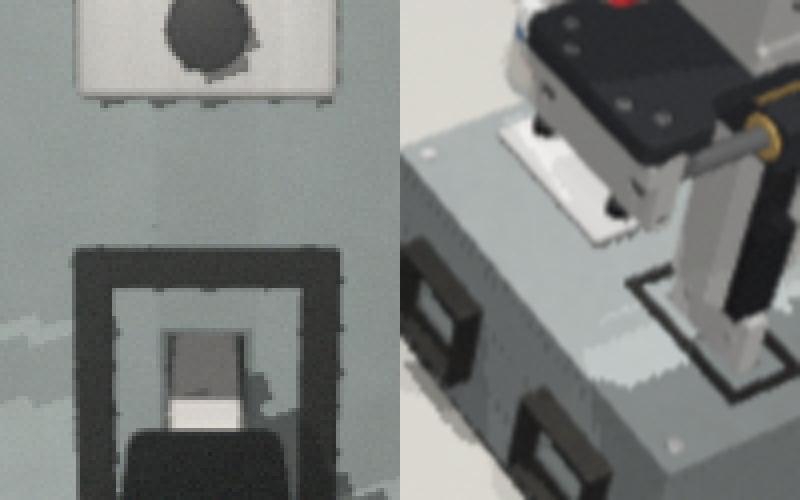

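The carrier hangs through the open right slot with small gaps on both sides (170 and 243 in the crop). The force is just its weight, and TCP z of 0.1292 puts the slice at about 50 mm. Handing in.

```bash
python3 -c "
from bench import r
print(r.finish_job())"
```

```text
the job is handed in; nothing more can be done
None
```

The carrier is held upright in the open right slot with the slice about level with the window's middle (from the arm's measured height), no measurable push on the box, and the job was handed in at about 12 s of the 43 s allowed.

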